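# Lid the stud tin and press it down on the sprung stand for taping

### The job

I want to tape the stud tin shut: take the lid that fits the tin (the larger of the two metal lids with wooden knobs), set it level and fully seated on the tin, which stands in the sprung stand, and press it straight down as my third hand until the stand's pointer is between the two marks on its post. Keep that push steady for two seconds and finish while still holding it there; never push the stand down to its bottom stop, and leave the smaller lid, the tape roll, the wax block and the needle carton alone.

Things in the scene. Friction and masses are not known exactly. Their poses are not given: they have to be found in the camera images.
- lid_knob (a point): the larger lid, the one that fits: round aluminium lid, 78 mm across, 10 mm tall, 90 g, with an upright plain wooden knob on its middle (a cylinder 22 mm across, its grip 4 to 36 mm above the lid's flat top). It starts lying right way up on the table. This point is on the knob's axis, 24 mm above the flat top and 34 mm above the lid's lower edge. z is up along the knob
- lid_under (a point): the centre of the larger lid's flat underside, 27 mm below lid_knob; it meets tin_rim when the lid is seated. The skirt round it reaches 7 mm lower and is flared inside: 68 mm wide at the flat underside, 74 mm at its lower edge
- small_lid_knob (a point): the smaller lid, too small for the tin, to be left alone: same make and same knob, 54 mm across; this point is on the knob's axis 34 mm above its lower edge. The two lids lie side by side in either order
- tin_rim (a point): the centre of the top (rim plane) of the round stud tin, 65 mm across, 24 mm tall, 120 g, standing loose in the recess of the stand's seat, about 96 mm above the table before pressing (z up). The seat's recess is 5 mm deep and has 2 mm play round the tin
- stand_axis (a point): on the vertical axis of the stand, at the height of the recess floor of the unpressed seat, 72 mm above the table. The stand is fixed: grey base plate 140 x 104 x 8 mm, round aluminium seat 80 mm across on a stem; 62 mm from the axis, on the side of its own -x, a forked post 80 mm high with two dark marks, between whose prongs the seat's pointer runs. z is up
- seat (a joint): how far the stand's seat is pressed down, m: 0 at the top, 0.026 at its bottom stop. A spring holds it up; with tin and lid on it the hand must push about 2.5 N before it starts to move and 0.6 N more for each mm, so about 8 N at the upper mark (0.009) and 14 N at the lower mark (0.019)
- roll: roll of black tape, 62 mm across, 19 mm tall, origin at the centre of its underside; to be left alone
- wax: wax block 40 x 72 x 32 mm, origin at the centre of its underside; to be left alone
- carton: needle carton 56 x 88 x 22 mm, origin at the centre of its underside; to be left alone
Not all that is in view belongs to the job. What is shaped like the part that bears tin_rim but orange or red is not meant. Leave any orange look-alike of the part that bears lid_knob alone.

How it is judged:
By the outcome, as a careful person would: the job done as asked, in the order asked, and still so for the second after the job is handed in, while the arm keeps its last pose, push and grip.
It also fails if it takes over 48 s, if anything falls off the work surface, if the arm or the gripper's body presses on something with over 40 N, if the wrist force passes 120 N, or if a joint passes its speed limit or range.

### The arm

A 7-joint arm with a two-finger parallel gripper is mounted at the origin on a cart in front of the work surface, level with it; the furniture and walls round the work are solid. World frame = base frame: x ahead of the robot, y to its left, z up, the work surface at z = 0. Lengths are in m, angles in rad, forces in N, time in s.
With the tool pointing down it reaches from about 0.35 to 0.9 m from the base axis. Payload 8.1 kg.
Tool frame: the origin (TCP) lies at the very end of the fingers, on their centre line; the grasp point (between the pads) lies 19 mm behind it; z points along the fingers, y is the line along which they close (so a half turn about z gives the same grasp; the last joint's range is limited). The gripper opens to 92 mm and grips with 3 to 60 N. Pads are 19 mm wide; open, the fingers measure 130 mm over their backs; the gripper's body (75 mm by 190 mm) begins 47 mm behind the grasp point.
Start: joints at [-1.424, 0.434, 0.025, 1.573, -0.012, 1.134, -0.075], TCP at [0.155, 0.606, 0.227] pointing down, gripper open.
Joint ranges: [-2.62, 2.62], [-0.44, 2.09], [-1.27, 1.32], [0.08, 2.57], [-1.32, 4.46], [0.12, 2], [-2.74, 2.74]. Speed limits (rad/s): [2.22, 2.22, 3.01, 3.01, 3.14, 3.14, 3.14].

### API

Orientations are given as a rotation vector (axis times angle).
In Python, from cell import arm gives the robot as it stands.
- The arm moves only by the tool jog_arm, never from a script. Its argument "rows" is a list of rows, each a list of 3 entries, a list of its own where there are three numbers: the shift along the world's x, y, z in cm, then the turn, a rotation vector about the world's x, y, z in degrees, then the opening, from 0 (shut) to 1 (fully open). A call has 1 to 8 rows; each row is the pose to reach, as a shift and turn from the pose commanded when the call began; what a row does not reach only later rows make up. A row lasts 1/8 s, in which the tool goes at most 62.5 mm and 10.7 degrees, less where a joint would pass 70% of its speed; a pose out of reach is approached as far as the arm can. A call with a gripper value outside its range is refused whole. The fingers move at their own pace and stop on an object; "newtons" is the grip in N (left out, the last holds). Time passes only in rows, so rows that repeat a pose let the fingers close. It gives the time, the measured TCP pose, the force, the opening and the grip force at its end, in the units of the state.
- arm.observe(): the state, without advancing time (a new reading comes with each control period).
- arm.get_image(name): name is "scene" or "top" or "wrist"; returns a dict with "img" (420x560x3 uint8, red, green, blue), "depth" (420x560 float32, m along the optical axis (not along the pixel's ray), 0 where there is no reading), "fx", "fy", "cx", "cy" (pixels), "rvec" (rotation vector, rad) and "tvec" (3), from world to camera coordinates, as OpenCV has them; the wrist camera has in their place "mount" (4x4, takes a point from camera to tool coordinates, whose origin is the TCP and whose axes are the flange's). Camera axes: x right, y down, z forward; pixel columns grow to the right and rows downward; lengths in m; the calibration is good to about 2 mm. A picture is of the moment at which its call begins: read the wrist's pose just before it.
- arm.sign_off(): hands the job in; it is judged then, once.
The state is a dict: "clock": time; "joints": joint angles; "dq": joint speeds; "joint_efforts": joint torques, N m; "position": TCP position; "ee_rot": TCP orientation; "force": force on the tool from outside, world axes, zero at the start; "ft_torque": the same for the moment, N m; "width": opening from 0.0 (shut) to 1.0 (fully open); "gripper_force": force on a finger pad.
Only numpy, scipy, OpenCV 4.12 (cv2) and the standard library are available. Lean on these libraries where they do the work, as an engineer would, in place of code of your own. Each camera call takes 0.05 s, during which the arm holds its last target. There are 200 camera calls.

## Working session

There is one attempt and no reset: what is moved stays moved. The work goes in short steps, Python scripts to look and compute and a tool call to move; the robot and the scene stay as the last step left them, time stands still between calls to the robot, and variables do not carry over. Pictures are saved under pics/ and viewed, at most 10 in all, crops included, and the job is handed in when it is done.

Besides the shell and the picture viewer there is one more tool, called after "Call:" as name([rows], argument=value, ...), one row to a line, values as JSON. jog_arm: Moves the arm, as the interface text tells. Its arguments: {"type":"object","properties":{"rows":{"type":"array","items":{"type":"array"}},"newtons":{"type":"number"}},"required":["rows"]}

```bash
mkdir -p pics
cat > h.py <<'E'
import numpy as np,cv2
from scipy.spatial.transform import Rotation as R
from cell import arm
def shot(n,fn=None):
    s=arm.observe(); d=arm.get_image(n)
    if 'mount' in d:
        T=np.eye(4);T[:3,:3]=R.from_rotvec(s['ee_rot']).as_matrix();T[:3,3]=s['position'];d['C']=T@np.array(d['mount'])
    else:
        T=np.eye(4);T[:3,:3]=R.from_rotvec(np.ravel(d['rvec'])).as_matrix();T[:3,3]=np.ravel(d['tvec']);d['C']=np.linalg.inv(T)
    z=d['depth'];v,u=np.mgrid[:z.shape[0],:z.shape[1]]
    P=np.stack([(u-d['cx'])/d['fx']*z,(v-d['cy'])/d['fy']*z,z],-1)
    d['P']=P@d['C'][:3,:3].T+d['C'][:3,3]; d['P'][z==0]=np.nan
    if fn: cv2.imwrite('pics/'+fn,d['img'][...,::-1])
    return d
E
python3 - <<'E'
from h import *
a=shot('top','top.png');b=shot('scene','scene.png')
for d in(a,b):print(d['C'][:3,3].round(3),d['fx'])
s=arm.observe();print(s)
import pickle;pickle.dump((a,b),open('s.pkl','wb'))
E
```

```text
[ 0.44  -0.047  1.021] 413.9392588093354
[ 0.046 -0.488  0.932] 457.90955855147496
{'clock': 0.1, 'joints': array([-1.42360676,  0.43514708,  0.02499352,  1.57399986, -0.01159707,
        1.13398843, -0.07506881]), 'dq': array([-4.62675213e-04,  5.78866173e-05,  1.03064835e-03, -2.67481514e-03,
       -5.07334019e-04,  2.60647841e-04, -1.64198791e-03]), 'joint_efforts': array([ 2.33774030e-03, -6.69122171e+01,  9.87275876e-01, -3.15144432e+01,
       -6.06324244e-02,  3.75098130e-02,  6.07745210e-05]), 'position': array([0.15445154, 0.60514911, 0.22602996]), 'ee_rot': array([-3.91430378e-01, -3.11707487e+00,  2.19478364e-03]), 'force': array([-0.08205068,  0.07328308, -0.1722959 ]), 'ft_torque': array([-0.01959333, -0.00745727,  0.04337493]), 'gripper_force': 0.0, 'width': 0.9992923527363137}
```

View pics/top.png

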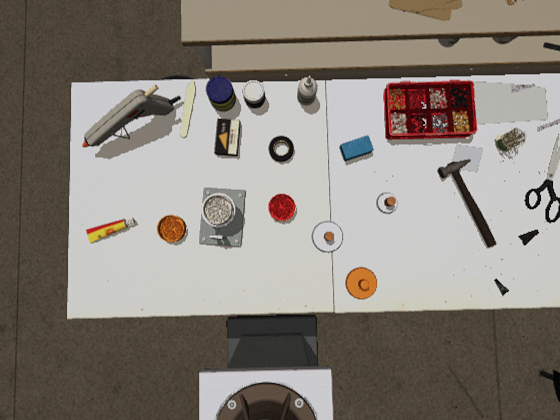

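View pics/scene.png

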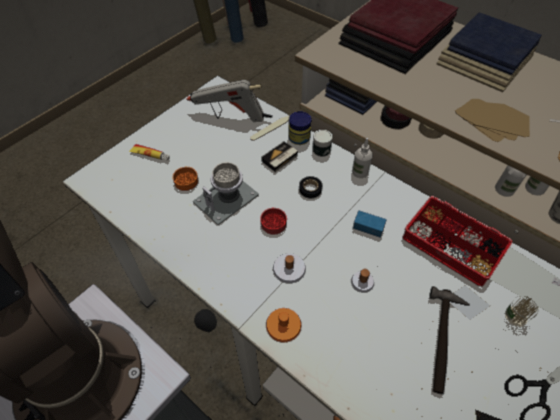

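The top view shows these candidates:
- **Lids:** large aluminium lid at (327,236), small aluminium lid at (387,202), orange look-alike at (361,283).
- **Tins:** stud tin in the stand at (219,210), with orange (172,228) and red (282,207) decoys.

I choose the lid at (327,236) and the tin at (219,210), and measure both with a close crop.

Run:
```python
from h import *
import pickle;a,b=pickle.load(open('s.pkl','rb'))
P=a['P']
def rep(n,c,r,lo,hi):
    u,v=c;Q=P[v-r:v+r,u-r:u+r].reshape(-1,3);Q=Q[(Q[:,2]>lo)&(Q[:,2]<hi)]
    (x,y),rad=cv2.minEnclosingCircle(Q[:,:2].astype(np.float32))
    print(n,len(Q),Q.mean(0).round(4),'circ',round(x,4),round(y,4),'r',round(rad,4))
rep('lidtop',(327,236),24,.006,.016);rep('knob',(328,237),14,.03,.06)
rep('small',(387,202),20,.006,.016);rep('smknob',(389,202),14,.03,.06)
rep('tin',(219,210),24,.085,.105);rep('seat',(219,210),30,.065,.105)
rep('post',(219,236),16,.06,.1);rep('base',(222,218),45,.005,.011)
rep('red',(282,207),20,.012,.06);rep('table',(300,270),10,-.02,.02)
i=np.hstack([cv2.resize(a['img'][165:255,170:260],(400,400)),cv2.resize(a['img'][180:310,300:430],(400,400))])
cv2.imwrite('pics/c1.png',i[...,::-1])
```

```text
lidtop 640 [ 0.4649 -0.1583  0.0099] circ 0.4691 -0.1674 r 0.0468
knob 70 [ 0.4654 -0.1579  0.0449] circ 0.4652 -0.1589 r 0.0109
small 225 [ 0.5427 -0.3047  0.0098] circ 0.5438 -0.308 r 0.0254
smknob 79 [ 0.5436 -0.3067  0.0442] circ 0.5438 -0.3076 r 0.0107
tin 164 [0.5335 0.0984 0.0928] circ 0.5315 0.097 r 0.0333
seat 1012 [0.5276 0.0963 0.08  ] circ 0.5181 0.0991 r 0.0532
post 231 [0.4934 0.0981 0.0778] circ 0.4965 0.0976 r 0.0344
base 1247 [0.5098 0.0964 0.008 ] circ 0.5471 0.0984 r 0.1337
red 161 [ 0.5411 -0.0483  0.019 ] circ 0.5395 -0.0486 r 0.0331
table 399 [ 0.3871 -0.0892 -0.0014] circ 0.3871 -0.0892 r 0.0329
```

View pics/c1.png

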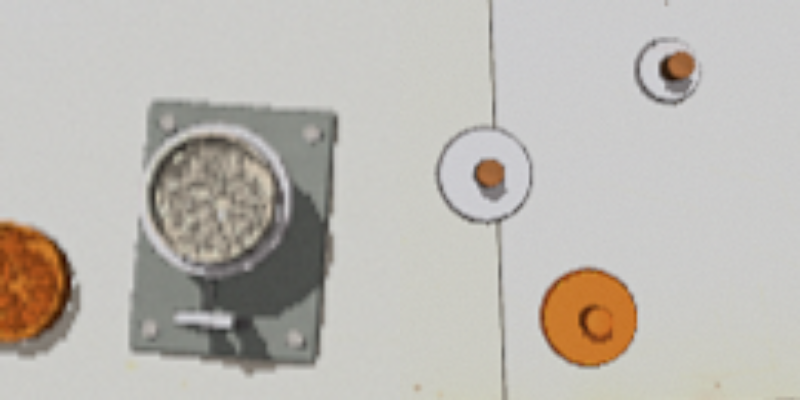

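The crop confirms the choice: the plain metal lid with the larger disc has its knob at world (0.465,-0.158). The tin rim in the grey stand is at about (0.532,0.097), and the post is on the robot side. Sizes and heights match the description. I'll start moving now.

Call:
jog_arm([
  [[6,-5,2],[0,0,0],1],
  [[12,-10,2],[0,0,0],1],
  [[18,-15,2],[0,0,0],1],
  [[23,-20,2],[0,0,0],1],
  [[25,-26,2],[0,0,0],1],
  [[26,-32,2],[0,0,0],1],
  [[27,-38,2],[0,0,0],1],
  [[28,-44,2],[0,0,0],1],
], newtons=35)

```text
clock: 1.1
position: [0.4256, 0.2086, 0.2465]
ee_rot: [-0.392, -3.117, 0.0]
force: [1.3, -0.9, -0.0]
width: 1.001
gripper_force: 0.0
```

Call:
jog_arm([
  [[1,-6,0],[0,0,0],1],
  [[2,-12,0],[0,0,0],1],
  [[2,-18,-2],[0,0,0],1],
  [[2,-24,-4],[0,0,0],1],
  [[3,-29,-6],[0,0,0],1],
  [[3.1,-32.3,-8],[0,0,0],1],
  [[3.1,-32.3,-8],[0,0,0],1],
  [[3.1,-32.3,-8],[0,0,0],1],
])

```text
clock: 2.1
position: [0.4562, -0.1115, 0.1667]
ee_rot: [-0.391, -3.117, -0.001]
force: [-0.5, -0.8, 0.2]
width: 1.0
gripper_force: 0.0
```

```bash
cat > m.py <<'E'
from h import *
import sys
s=arm.observe();print(s['clock'],s['position'].round(4),s['ee_rot'].round(3),s['joints'].round(2),s['force'].round(2),s['width'])
d=shot('wrist',sys.argv[1]);P=d['P'];x,y,lo,hi,r=map(float,sys.argv[2:7])
Q=P.reshape(-1,3);Q=Q[np.isfinite(Q[:,0])&(Q[:,2]>lo)&(Q[:,2]<hi)&(np.hypot(Q[:,0]-x,Q[:,1]-y)<r)]
if len(Q)>5:
    c,rad=cv2.minEnclosingCircle(Q[:,:2].astype(np.float32));print(len(Q),Q.mean(0).round(4),Q[:,2].max(),c,rad)
E
python3 m.py w1.png .465 -.158 .035 .06 .03
```

```text
2.1 [ 0.4562 -0.1115  0.1667] [-3.910e-01 -3.117e+00 -1.000e-03] [-0.23  0.26  0.44  2.04 -0.14  0.87  1.61] [-0.53 -0.84  0.16] 0.9996636307250667
581 [ 0.4635 -0.1586  0.0446] 0.047847674623310854 (0.46444183588027954, -0.1595284342765808) 0.01088689360767603
```

View pics/w1.png

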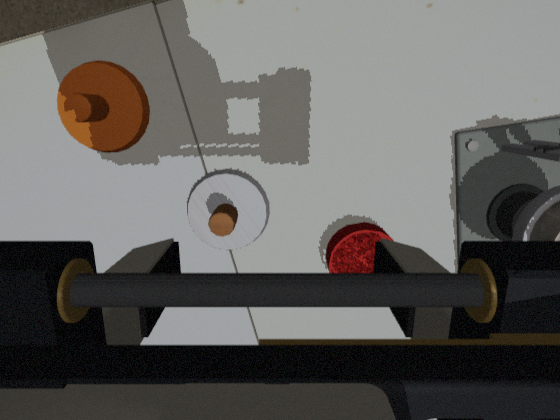

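The wrist view shows the large lid's knob at (223,218), clear of the orange and red parts. The knob is at (0.464,-0.159), agreeing with the top camera.

Call:
jog_arm([
  [[0.8,-4.8,-2],[0,0,0],1],
  [[0.8,-4.8,-6],[0,0,0],1],
  [[0.8,-4.8,-10],[0,0,0],1],
  [[0.8,-4.8,-12.5],[0,0,0],1],
  [[0.8,-4.8,-14],[0,0,0],1],
  [[0.8,-4.8,-15],[0,0,0],1],
  [[0.8,-4.8,-15],[0,0,0],1],
])

```text
clock: 3.02
position: [0.4645, -0.1598, 0.0168]
ee_rot: [0.391, 3.117, 0.0]
force: [-0.1, -1.2, 0.3]
width: 0.997
gripper_force: 0.0
```

Call:
jog_arm([
  [[0,0,0],[0,0,0],0.0],
  [[0,0,0],[0,0,0],0.0],
  [[0,0,0],[0,0,0],0.0],
  [[0,0,0],[0,0,0],0.0],
  [[0,0,0],[0,0,0],0.0],
  [[0,0,0],[0,0,0],0.0],
  [[0,0,0],[0,0,0],0.0],
  [[0,0,0],[0,0,0],0.0],
])

```text
clock: 4.03
position: [0.4642, -0.1602, 0.0167]
ee_rot: [-0.391, -3.117, -0.0]
force: [0.6, 0.5, 0.4]
width: 0.232
gripper_force: 35.0
```

Call:
jog_arm([
  [[0,0,1],[0,0,0],0.0],
  [[0,0,4],[0,0,0],0.0],
  [[0,0,9],[0,0,0],0.0],
  [[0,2,15],[0,0,0],0.0],
  [[2,6,19],[0,0,0],0.0],
  [[6,10,20],[0,0,0],0.0],
  [[9,14,20],[0,0,0],0.0],
  [[12,19,20],[0,0,0],0.0],
])

```text
clock: 5.03
position: [0.5851, 0.0303, 0.2178]
ee_rot: [0.394, 3.116, -0.0]
force: [0.4, -0.1, -0.5]
width: 0.232
gripper_force: 35.0
```

Call:
jog_arm([
  [[2,4,0],[0,0,0],0.0],
  [[3.5,6.5,0],[0,0,0],0.0],
  [[3.5,6.5,0],[0,0,0],0.0],
  [[3.5,6.5,0],[0,0,0],0.0],
])

```text
clock: 5.52
position: [0.6188, 0.0938, 0.2169]
ee_rot: [-0.393, -3.117, 0.001]
force: [0.9, -0.5, -0.5]
width: 0.231
gripper_force: 35.0
```

```bash
python3 m.py w2.png .532 .097 .089 .105 .05
```

```text
5.525 [0.6188 0.0938 0.2169] [-3.930e-01 -3.117e+00  1.000e-03] [-0.51  0.46  0.41  1.61 -0.2   1.12  1.26] [ 0.89 -0.49 -0.47] 0.2306528146334369
1114 [0.5278 0.0946 0.0953] 0.09920081108247791 (0.5312201976776123, 0.09625925123691559) 0.033196013420820236
```

View pics/w2.png

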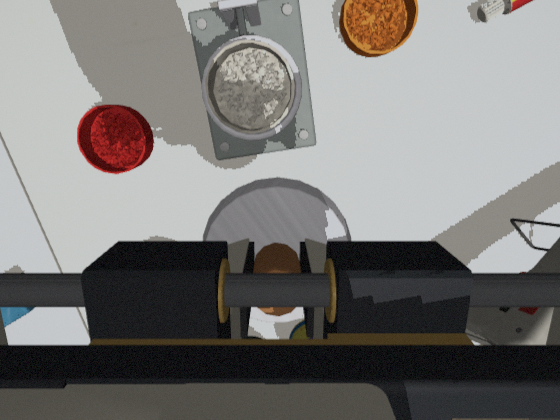

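The wrist view shows the tin at (252,88) in the stand and the lid held level between the fingers. Rim centre is (0.531,0.096) with r=33 mm, matching the top camera. Next I check the lid's offset and tilt in the hand.

Run:
```python
from h import *
d=shot('wrist');s=arm.observe();p=s['position'];P=d['P']
Q=P[175:250,190:360].reshape(-1,3);Q=Q[np.isfinite(Q[:,0])&(abs(Q[:,2]-p[2]+.007)<.012)]
A=np.c_[Q[:,:2]-p[:2],np.ones(len(Q))];k=np.linalg.lstsq(A,Q[:,2],rcond=None)[0];res=Q[:,2]-A@k
print(len(Q),'tilt deg',np.degrees(k[:2]),'top rel tcp',k[2]-p[2],res.std())
# outline: farthest point per bearing about tcp
r=Q[:,:2]-p[:2];b=np.degrees(np.arctan2(r[:,1],-r[:,0]));E=[]
for t in range(-60,60,4):
    m=(b>=t)&(b<t+4)
    if m.sum()>10:E.append(r[m][np.argmax(np.hypot(*r[m].T))])
E=np.array(E)
from scipy.optimize import least_squares
print(least_squares(lambda c:np.hypot(E[:,0]-c[0],E[:,1]-c[1])-.039,[0,0]).x,len(E))
```

```text
7675 tilt deg [ 8.09577674 -2.06852422] top rel tcp -0.004604754167475245 0.002674289950473587
[0.00146367 0.00055333] 30
```

Run:
```python
from h import *
from scipy.optimize import least_squares
d=shot('wrist');s=arm.observe();p=s['position'];P=d['P']-p
Q=P[175:250,190:360].reshape(-1,3);Q=Q[np.isfinite(Q[:,0])&(abs(Q[:,2]+.007)<.015)&(np.hypot(Q[:,0],Q[:,1])<.036)&(np.hypot(Q[:,0],Q[:,1])>.014)]
f=least_squares(lambda k:Q[:,:2]@k[:2]+k[2]-Q[:,2],[0,0,-.007],loss='soft_l1',f_scale=.0005)
print(len(Q),np.degrees(f.x[:2]),f.x[2],np.percentile(abs(f.fun),[50,80]))
for c in range(215,350,25):print(c,[tuple((P[v,c]*1000).round(1)) for v in (185,200,215,230,238)])
```

```text
6045 [ 1.15581659 -0.149602  ] -0.006575223351313966 [0.00047549 0.00096531]
215 [(np.float64(-8.2), np.float64(-65.1), np.float64(-219.2)), (np.float64(7.4), np.float64(-69.7), np.float64(-218.4)), (np.float64(-26.8), np.float64(-23.2), np.float64(-9.6)), (np.float64(-20.2), np.float64(-24.8), np.float64(-6.8)), (np.float64(-16.1), np.float64(-26.1), np.float64(-7.4))]
240 [(np.float64(-1.6), np.float64(-39.2), np.float64(-219.0)), (np.float64(-31.4), np.float64(-9.1), np.float64(-7.4)), (np.float64(-24.7), np.float64(-10.9), np.float64(-6.1)), (np.float64(-17.4), np.float64(-13.0), np.float64(-6.2)), (np.float64(-13.0), np.float64(-14.4), np.float64(-7.8))]
265 [(np.float64(-35.1), np.float64(4.1), np.float64(-9.4)), (np.float64(-28.5), np.float64(2.4), np.float64(-7.4)), (np.float64(-21.5), np.float64(0.5), np.float64(-6.9)), (np.float64(-14.5), np.float64(-1.3), np.float64(-6.0)), (np.float64(-10.1), np.float64(-2.5), np.float64(-7.3))]
290 [(np.float64(-32.1), np.float64(15.5), np.float64(-9.8)), (np.float64(-25.7), np.float64(13.8), np.float64(-6.9)), (np.float64(-18.7), np.float64(12.1), np.float64(-6.2)), (np.float64(-11.3), np.float64(10.3), np.float64(-6.5)), (np.float64(-7.1), np.float64(9.2), np.float64(-7.2))]
315 [(np.float64(18.6), np.float64(38.3), np.float64(-220.1)), (np.float64(-22.8), np.float64(25.2), np.float64(-6.6)), (np.float64(-15.6), np.float64(23.6), np.float64(-6.6)), (np.float64(-8.1), np.float64(21.9), np.float64(-7.2)), (np.float64(-4.4), np.float64(21.0), np.float64(-6.5))]
340 [(np.float64(25.2), np.float64(64.1), np.float64(-219.7)), (np.float64(41.3), np.float64(60.7), np.float64(-219.3)), (np.float64(-10.6), np.float64(35.8), np.float64(-12.8)), (np.float64(-5.2), np.float64(33.6), np.float64(-6.9)), (np.float64(-1.2), np.float64(32.7), np.float64(-6.8))]
```

The lid is level in the hand, with its top 6.6 mm below the TCP and its offset about 1 mm. That is within the 4.5 mm flare play. Next I move over the tin and lower it.

Call:
jog_arm([
  [[-4,0.1,0],[0,0,0],0.0],
  [[-7,0.3,0],[0,0,0],0.0],
  [[-8.8,0.3,-1],[0,0,0],0.0],
  [[-8.8,0.3,-4],[0,0,0],0.0],
  [[-8.8,0.3,-7],[0,0,0],0.0],
  [[-8.8,0.3,-9],[0,0,0],0.0],
  [[-8.8,0.3,-9.2],[0,0,0],0.0],
  [[-8.8,0.3,-9.2],[0,0,0],0.0],
])

```text
clock: 6.68
position: [0.5317, 0.0974, 0.1255]
ee_rot: [0.393, 3.116, 0.0]
force: [1.1, -0.7, -0.4]
width: 0.234
gripper_force: 35.0
```

Call:
jog_arm([
  [[0,0,-0.3],[0,0,0],0.0],
  [[0,0,-0.6],[0,0,0],0.0],
  [[0,0,-0.9],[0,0,0],0.0],
  [[0,0,-1.2],[0,0,0],0.0],
  [[0,0,-1.4],[0,0,0],0.0],
  [[0,0,-1.6],[0,0,0],0.0],
  [[0,0,-1.7],[0,0,0],0.0],
  [[0,0,-1.7],[0,0,0],0.0],
])

```text
clock: 7.68
position: [0.5312, 0.0978, 0.1077]
ee_rot: [-0.392, -3.117, 0.0]
force: [0.2, 0.1, -1.6]
width: 0.232
gripper_force: 35.0
```

Call:
jog_arm([
  [[0,0,-0.1],[0,0,0],0.0],
  [[0,0,-0.2],[0,0,0],0.0],
  [[0,0,-0.3],[0,0,0],0.0],
  [[0,0,-0.3],[0,0,0],0.0],
])

```text
clock: 8.18
position: [0.5314, 0.0978, 0.1049]
ee_rot: [0.391, 3.117, 0.0]
force: [-1.0, -0.5, 3.7]
width: 0.235
gripper_force: 35.0
```

Call:
jog_arm([
  [[0,0,-0.1],[0,0,0],0.0],
  [[0,0,-0.2],[0,0,0],0.0],
  [[0,0,-0.3],[0,0,0],0.0],
  [[0,0,-0.3],[0,0,0],0.0],
])

```text
clock: 8.68
position: [0.5314, 0.0978, 0.1017]
ee_rot: [0.392, 3.117, 0.0]
force: [-0.9, -0.6, 5.0]
width: 0.234
gripper_force: 35.0
```

Run:
```python
from h import *
s=arm.observe();print(s['position'],s['force'],s['ft_torque'])
b=shot('scene');w=shot('wrist')
i=np.hstack([cv2.resize(b['img'][140:230,170:280],(400,330)),cv2.resize(w['img'][90:310,120:420],(400,330))])
cv2.imwrite('pics/c2.png',i[...,::-1])
```

```text
[0.53136789 0.09784956 0.10173206] [-0.93917551 -0.58449791  4.95265859] [-0.03733063  0.24375721  0.00336473]
```

View pics/c2.png

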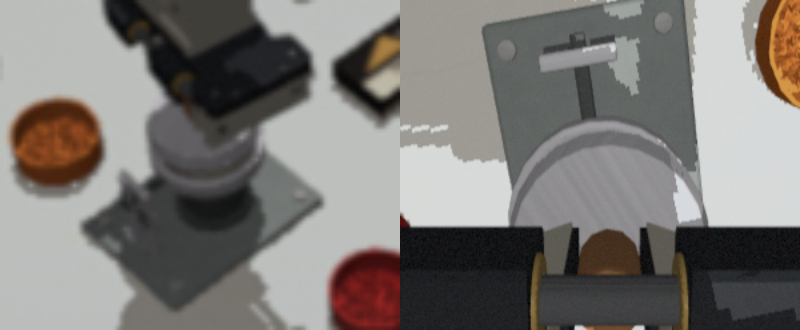

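The pictures show the lid sitting squarely over the tin on the seat, with the post at wrist-crop (580,55). Height and force agree with a fully seated lid and about 4 mm of seat travel. I'll press about 10 mm further.

Call:
jog_arm([
  [[0,0,-0.1],[0,0,0],0.0],
  [[0,0,-0.2],[0,0,0],0.0],
  [[0,0,-0.3],[0,0,0],0.0],
  [[0,0,-0.4],[0,0,0],0.0],
  [[0,0,-0.5],[0,0,0],0.0],
  [[0,0,-0.6],[0,0,0],0.0],
  [[0,0,-0.6],[0,0,0],0.0],
])

```text
clock: 9.65
position: [0.5314, 0.0979, 0.096]
ee_rot: [0.391, 3.117, 0.0]
force: [-3.3, -0.0, 7.9]
width: 0.235
gripper_force: 35.0
```

Call:
jog_arm([
  [[0,0,-0.1],[0,0,0],0.0],
  [[0,0,-0.2],[0,0,0],0.0],
  [[0,0,-0.3],[0,0,0],0.0],
  [[0,0,-0.37],[0,0,0],0.0],
  [[0,0,-0.37],[0,0,0],0.0],
])

```text
clock: 10.28
position: [0.5314, 0.0979, 0.0925]
ee_rot: [0.392, 3.117, 0.001]
force: [-2.1, -0.7, 10.1]
width: 0.233
gripper_force: 35.0
```

Run:
```python
from h import *
s=arm.observe();print(s['position'],s['force'],s['ft_torque'])
b=shot('scene');w=shot('wrist')
i=np.hstack([cv2.resize(b['img'][160:220,190:250],(400,400),interpolation=2),cv2.resize(w['img'][90:260,190:360],(400,400),interpolation=2)])
cv2.imwrite('pics/c3.png',i[...,::-1])
P=w['P'];Q=P[120:250,180:400].reshape(-1,3);r=np.hypot(Q[:,0]-.5313,Q[:,1]-.0978)
m=np.isfinite(r)&(r>.014)&(r<.036)&(abs(Q[:,2]-.0855)<.012);Q=Q[m]-[.5313,.0978,0]
from scipy.optimize import least_squares
f=least_squares(lambda k:Q[:,:2]@k[:2]+k[2]-Q[:,2],[0,0,.085],loss='soft_l1',f_scale=.0005);print(len(Q),np.degrees(f.x[:2]),f.x[2])
```

```text
[0.53141253 0.09787563 0.09247672] [-2.144587   -0.72527274 10.10870728] [-0.14139343  0.59099485  0.05405056]
5944 [ 0.82095101 -0.01194927] 0.08591065675633745
```

View pics/c3.png

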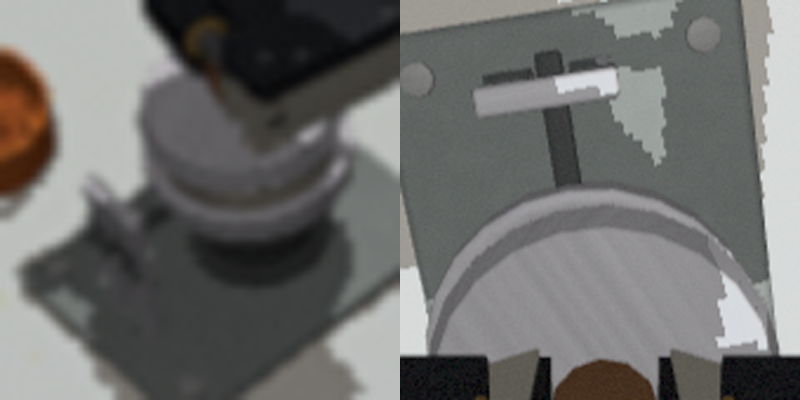

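Lid level and unslipped (top still 6.6 mm below the TCP), about 13.5 mm of travel at 10–10.7 N, mid-window by both height and force. Holding.

Call:
jog_arm([
  [[0,0,0],[0,0,0],0.0],
  [[0,0,0],[0,0,0],0.0],
  [[0,0,0],[0,0,0],0.0],
  [[0,0,0],[0,0,0],0.0],
  [[0,0,0],[0,0,0],0.0],
  [[0,0,0],[0,0,0],0.0],
  [[0,0,0],[0,0,0],0.0],
  [[0,0,0],[0,0,0],0.0],
])

```text
clock: 11.38
position: [0.5315, 0.0978, 0.0925]
ee_rot: [0.391, 3.117, 0.001]
force: [-2.5, -0.5, 9.8]
width: 0.232
gripper_force: 35.0
```

Call:
jog_arm([
  [[0,0,0],[0,0,0],0.0],
  [[0,0,0],[0,0,0],0.0],
  [[0,0,0],[0,0,0],0.0],
  [[0,0,0],[0,0,0],0.0],
  [[0,0,0],[0,0,0],0.0],
  [[0,0,0],[0,0,0],0.0],
  [[0,0,0],[0,0,0],0.0],
  [[0,0,0],[0,0,0],0.0],
])

```text
clock: 12.38
position: [0.5314, 0.0979, 0.0925]
ee_rot: [0.391, 3.117, 0.001]
force: [-2.7, 0.6, 10.3]
width: 0.23
gripper_force: 35.0
```

Call:
jog_arm([
  [[0,0,0],[0,0,0],0.0],
  [[0,0,0],[0,0,0],0.0],
  [[0,0,0],[0,0,0],0.0],
  [[0,0,0],[0,0,0],0.0],
  [[0,0,0],[0,0,0],0.0],
  [[0,0,0],[0,0,0],0.0],
  [[0,0,0],[0,0,0],0.0],
  [[0,0,0],[0,0,0],0.0],
])

```text
clock: 13.38
position: [0.5314, 0.0978, 0.0925]
ee_rot: [0.392, 3.117, 0.001]
force: [-2.9, -0.4, 11.2]
width: 0.229
gripper_force: 35.0
```

```bash
python3 -c "
from cell import arm
print(arm.sign_off())"
```

```text
the job is handed in; nothing more can be done
None
```

The larger lid is level and seated on the tin, and I handed the job in with the arm still pressing after a steady 3 s at about 10–11 N. The seat is about 13.5 mm down, worked out from height and force (marks at 9 and 19 mm, stop at 26 mm), not read off the pointer.

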